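Fetch the hub from behind the tin

TASK

One of the two tins in the rack has a flanged hub hidden behind it. Lift that tin out and stand it aside on the bench, clear of the rack and with the hub still in its place; then take out the hub and stand it flange down on a clear part of the wooden tray, not touching the hubs there; finally put the tin back upright on its own painted circle in the rack. Set things down rather than drop them, keep the tins upright, and leave the other tin, the plain spacer ring behind it and the hubs in the tray where they are.

Things in the scene. Friction and masses are not known exactly. Their poses are not given: they have to be found in the camera images.
- hub: a turned bare-metal hub standing flange down: round flange 48 mm in diameter and 8 mm thick, and on it a plain round boss 24 mm in diameter, 42 mm high over all; about 100 g. Origin: centre of its underside, z up along the boss. The one to fetch: it starts at the rear of the rack, behind the left or the right tin (varies), its flange 6 to 18 mm from that tin
- tin_left: a closed round bare-metal tin of polishing compound, 60 mm in diameter, 140 mm tall, straight-sided with a flat lid, 0.3 to 0.65 kg, standing loose at the start on the painted circle at the mouth of the left (+y) bay of the rack. Origin: centre of its underside, z up. The two tins look alike
- tin_right: a closed round bare-metal tin of polishing compound, 60 mm in diameter, 140 mm tall, straight-sided with a flat lid, 0.3 to 0.65 kg, standing loose at the start on the painted circle at the mouth of the right (-y) bay of the rack. Origin: centre of its underside, z up. The two tins look alike
- spacer: a plain steel ring lying flat, 48 mm outside and 28 mm inside diameter, 20 mm high, 70 g, at the rear of the rack behind the tin that does not hide the hub. Origin: centre of its underside. To be left alone
- rack: a fixed grey steel rack of two open-topped bays side by side, 165 mm deep (x), 312 mm wide (y). Origin: underside, x ahead towards its back, y to the left, z up. Floor plate 8 mm thick, from x = -85 to +80 mm. The front is open; low side walls and the middle divider, 6 mm thick at y = -153, 0 and +153 mm, reach 53 mm above the bench. Across the back at x = 77 mm stands an open guard of seven thin upright rods under a top bar, 125 mm high
- circle_left (a point): centre of the white painted circle (78 mm outside diameter, flush) on the floor of the left (+y) bay, the place of tin_left: at rack x = -35, y = +76, z = 8 mm. Axes as the rack
- circle_right (a point): the same for the right (-y) bay and tin_right: at rack x = -35, y = -76, z = 8 mm
- rear_left (a point): middle of the place behind the left tin, on the rack's floor: at rack x = +28, y = +76, z = 8 mm; what stands there starts within 12 mm of it
- rear_right (a point): the same behind the right tin: at rack x = +28, y = -76, z = 8 mm
- tray: a fixed open dark wooden tray lined with paper, 246 by 246 mm, 30 mm high over all, walls 8 mm thick, floor 8 mm above the bench. Origin: centre of its underside, x and y along its sides, z up. Its half at negative x is clear, two hubs stand in the other half
- hub_b: a turned bare-metal hub standing flange down: round flange 48 mm in diameter and 8 mm thick, and on it a plain round boss 24 mm in diameter, 42 mm high over all; about 100 g. Origin: centre of its underside, z up along the boss. Stands in the tray, to be left alone
- hub_c: a turned bare-metal hub standing flange down: round flange 48 mm in diameter and 8 mm thick, and on it a plain round boss 24 mm in diameter, 42 mm high over all; about 100 g. Origin: centre of its underside, z up along the boss. Stands in the tray, to be left alone
There are look-alikes about, which are no part of the job. Leave any yellow look-alike of the tin_right alone. What is shaped like the hub but purple is not meant.

How it is judged:
On the way, in this order (a step that is already met when the one before it is completed fails the run):
1. the tin in front of the hub stands upright and released on the bench, clear of the rack, with the hub still in its place (((horizontal distance between tin_left and circle_left above 0.065 m and height (world z) of tin_left below 0.005 m and angle between tin_left's own z axis and vertical below 0.1 rad and linear speed of tin_left below 0.03 m/s and contact force between the fingers and tin_left below 0.1 N and horizontal distance between hub and rear_left below 0.03 m) or (horizontal distance between tin_right and circle_right above 0.065 m and height (world z) of tin_right below 0.005 m and angle between tin_right's own z axis and vertical below 0.1 rad and linear speed of tin_right below 0.03 m/s and contact force between the fingers and tin_right below 0.1 N and horizontal distance between hub and rear_right below 0.03 m))), for 0.2 s.
2. the hub stands flange down and released in the tray, clear of the hubs there (x of hub in the frame of tray between -0.1 and 0.1 m and y of hub in the frame of tray between -0.1 and 0.1 m and z of hub in the frame of tray between 0.004 and 0.012 m and angle between hub's own z axis and vertical below 0.1 rad and linear speed of hub below 0.02 m/s and contact force between the fingers and hub below 0.1 N and horizontal distance between hub and hub_b above 0.048 m and horizontal distance between hub and hub_c above 0.048 m), for 0.2 s.
At the end, for the whole second after the job is handed in: The hub stands upright on the tray floor, centre within 100 mm of the tray centre along each side, clear of the other hubs; both tins stand upright (0.08 rad) on the rack floor, centres within 18 mm of their own circles' centres; all released, at rest (all of step 2 and horizontal distance between tin_left and circle_left below 0.018 m and height (world z) of tin_left between 0.004 and 0.012 m and angle between each of tin_left, tin_right's own z axis and vertical below 0.08 rad and linear speed of each of tin_left, tin_right below 0.02 m/s and horizontal distance between tin_right and circle_right below 0.018 m and height (world z) of tin_right between 0.004 and 0.012 m and contact force between the fingers and tin_left below 0.1 N and contact force between the fingers and tin_right below 0.1 N); the robot touches nothing.
It fails at once if a tin is tipped by more than 0.4 rad (angle between any of tin_left, tin_right's own z axis and vertical above 0.4 rad).
It fails at once if the spacer or a hub of the tray is moved more than 25 mm (distance of any of spacer, hub_b, hub_c from where it was at the start of the episode above 0.025 m).
It fails at once if the tin in front of the spacer is moved more than 25 mm ((horizontal distance between spacer and rear_left below 0.045 m and distance of tin_left from where it was at the start of the episode above 0.025 m) or (horizontal distance between spacer and rear_right below 0.045 m and distance of tin_right from where it was at the start of the episode above 0.025 m)).
It fails at once if the hub or a tin is dropped (falls freely by more than about 25 mm) ((linear speed of hub above 0.7 m/s and contact force between the fingers and hub below 0.1 N) or (linear speed of tin_left above 0.7 m/s and contact force between the fingers and tin_left below 0.1 N) or (linear speed of tin_right above 0.7 m/s and contact force between the fingers and tin_right below 0.1 N)).
It also fails if it takes over 69 s, if anything falls off the work surface, if the arm or the gripper's body presses on something with over 40 N, if the wrist force passes 120 N, or if a joint passes its speed limit or range.

ROBOT

A 7-joint arm with a two-finger parallel gripper is mounted at the origin on the work surface. World frame = base frame: x ahead of the robot, y to its left, z up, the work surface at z = 0. Lengths are in m, angles in rad, forces in N, time in s.
With the tool pointing down it reaches from about 0.35 to 0.9 m from the base axis. Payload 8.1 kg.
Tool frame: the origin (TCP) lies at the very end of the fingers, on their centre line; the grasp point (between the pads) lies 19 mm behind it; x points along the fingers, y is the direction in which the jaws open and shut, and the axes are right-handed (so a half turn about x gives the same grasp; the last joint's range is limited). The gripper opens to 92 mm and grips with 3 to 60 N. Pads are 19 mm wide; open, the fingers measure 130 mm over their backs; the gripper's body (75 mm by 190 mm) begins 47 mm behind the grasp point.
Start: joints at [1.092, 0.434, 0.025, 1.573, -0.012, 1.134, -0.075], TCP at [0.229, -0.581, 0.227] pointing down, gripper open.
Joint ranges: [-2.62, 2.62], [-0.44, 2.09], [-1.27, 1.32], [0.08, 2.57], [-1.32, 4.46], [0.12, 2], [-2.74, 2.74]. Speed limits (rad/s): [2.22, 2.22, 3.01, 3.01, 3.14, 3.14, 3.14].

INTERFACE

Orientations are given as a rotation vector (axis times angle).
In Python, from cell import * gives the robot as it stands.
- The arm moves only by the shell command python3 -m handwheel 'ROWS' [FORCE]. ROWS is JSON, a list of rows, each a list of 7 numbers: the opening, from 0 (shut) to 1 (fully open), then the shift along the tool's x, y, z in m, then the turn, a rotation vector about the tool's x, y, z in rad. A call has 1 to 10 rows; each row shifts and turns the commanded pose from where the row before left it, along the tool's axes as they then stand; what a row does not reach is not made up. A row lasts 1/10 s, in which the tool goes at most 50 mm and 8.59 degrees, less where a joint would pass 70% of its speed; a pose out of reach is approached as far as the arm can. A call is refused whole if a number of a shift passes 0.05 or a number of a turn 0.15, either way. A call with a gripper value outside its range is refused whole. The fingers move at their own pace and stop on an object; FORCE is the grip in N (left out, the last holds). Time passes only in rows, so rows that do not move let the fingers close. It gives the time, the measured TCP pose, the force and the opening at its end, in the units of the state.
- observe(): the state, without advancing time (a new reading comes with each control period).
- get_image(name): name is "scene" or "top" or "wrist"; returns (picture, depth): 480x640x3 uint8, blue, green, red; 480x640 float32, m along the optical axis (not along the pixel's ray), 0 where there is no reading.
- get_calibration(name): a dict with "camera_matrix" (3x3 intrinsics, pixels), "pose" (4x4, takes a point from camera to world coordinates). Camera axes: x right, y down, z forward; pixel columns grow to the right and rows downward; lengths in m; the calibration is good to about 2 mm. A picture is of the moment at which its call begins: read the wrist's pose just before it. get_calibration takes no time and is no camera call; for the wrist camera it gives the pose at the moment of the call.
- sign_off(): hands the job in, once; it reports no verdict.
The state is a dict: "clock": time; "joints": joint angles; "dq": joint speeds; "joint_efforts": joint torques, N m; "position": TCP position; "ee_rot": TCP orientation; "force": force on the tool from outside, world axes, zero at the start; "ft_torque": the same for the moment, N m; "width": opening from 0.0 (shut) to 1.0 (fully open).
Only numpy, scipy, OpenCV 4.12 (cv2) and the standard library are available. Lean on these libraries where they do the work, as an engineer would, in place of code of your own. Each camera call takes 0.05 s, during which the arm holds its last target. There are 200 camera calls.

## Working session

There is one attempt and no reset: what is moved stays moved. The work goes in short steps, Python scripts to look and compute and a shell command to move; the robot and the scene stay as the last step left them, time stands still between calls to the robot, and variables do not carry over. Pictures are saved under pics/ and viewed, about 8 in all and at most 12, crops included, and the job is handed in when it is done.

```bash
mkdir -p pics; ls
python3 - <<'E'
from cell import *
import cv2,numpy as np
print(observe())
for n in ("scene","top"):
    im,d=get_image(n); c=get_calibration(n)
    cv2.imwrite(f"pics/{n}0.png",im); np.save(f"pics/{n}0.npy",d)
    print(n,np.round(c["camera_matrix"],1).tolist(),np.round(c["pose"],3).tolist(), (d>0).mean())
E
```

```text
pics
{'clock': 0.0, 'joints': array([ 1.09237437,  0.4352017 ,  0.02497714,  1.57411297, -0.01158649,
        1.13399302, -0.07507539]), 'dq': array([-0.00021673, -0.00050774, -0.00116208,  0.00010634, -0.00198946,
       -0.00082841, -0.00017394]), 'joint_efforts': array([-1.18067906e-04, -6.67853308e+01,  9.85243320e-01, -3.14461040e+01,
       -6.04958902e-02,  4.27199935e-02,  1.69178770e-04]), 'position': array([ 0.2291476 , -0.58092066,  0.22595211]), 'ee_rot': array([ 2.01612183,  0.38496152, -2.01703563]), 'force': array([-0.46984173,  0.36696948,  0.39871805]), 'ft_torque': array([ 0.02060598, -0.10805571, -0.02655567]), 'width': 0.9955771938025907}
scene [[500.9, 0.0, 319.2], [0.0, 500.9, 238.9], [0.0, 0.0, 1.0]] [[0.307, 0.781, -0.543, 1.084], [0.952, -0.25, 0.179, -0.195], [0.004, -0.572, -0.82, 0.807], [0.0, 0.0, 0.0, 1.0]] 0.9961295572916666
top [[540.0, 0.0, 317.9], [0.0, 540.0, 239.6], [0.0, 0.0, 1.0]] [[-0.023, -0.996, 0.092, 0.49], [-1.0, 0.022, -0.017, -0.019], [0.015, -0.092, -0.996, 0.998], [0.0, 0.0, 0.0, 1.0]] 0.9959147135416667
```

View pics/scene0.png

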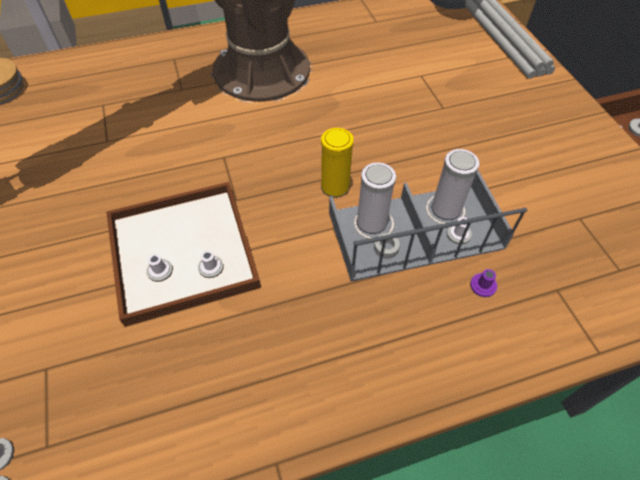

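View pics/top0.png

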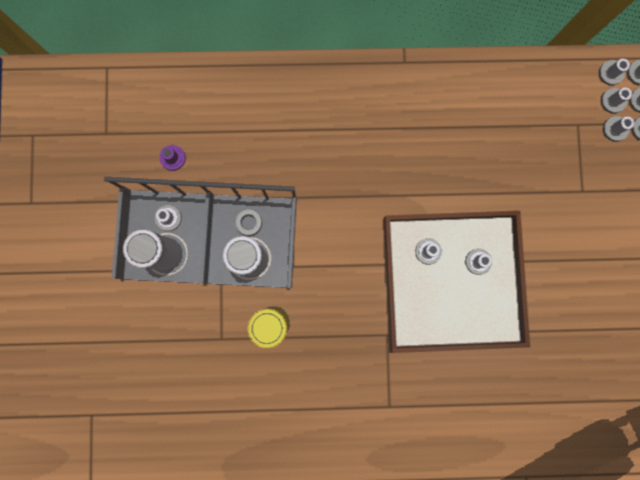

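The top view shows the tins' lids at (143,248) (left) and (242,256) (right). The hub is behind the left tin at (167,216), and the ring is behind the right tin at (249,221). The purple hub at (172,157) and the yellow tin at (267,328) are look-alikes. The hub to fetch is the bare-metal one with a boss inside the left bay; I'll measure positions and confirm it with a crop.

```bash
cat > h.py <<'E'
from cell import *
import cv2,numpy as np
from scipy.spatial.transform import Rotation as R
def cloud(name):
    c=get_calibration(name); im,d=get_image(name)
    K=c["camera_matrix"];T=c["pose"]
    v,u=np.mgrid[0:480,0:640]
    P=np.stack([(u-K[0,2])/K[0,0]*d,(v-K[1,2])/K[1,1]*d,d],-1)@T[:3,:3].T+T[:3,3]
    P[d<=0]=np.nan
    return im,P
def ray(name,uv,z):
    c=get_calibration(name);K=c["camera_matrix"];T=c["pose"]
    r=T[:3,:3]@np.linalg.inv(K)@[uv[0],uv[1],1]
    return T[:3,3]+r*(z-T[2,3])/r[2]
def blobs(P,zlo,zhi,box=None,mn=30):
    m=((P[...,2]>zlo)&(P[...,2]<zhi)).astype(np.uint8)
    if box: 
        b=np.zeros_like(m);b[box[1]:box[3],box[0]:box[2]]=1;m&=b
    n,l,s,c=cv2.connectedComponentsWithStats(m)
    out=[]
    for i in range(1,n):
        if s[i,4]>=mn:
            q=P[l==i];(e,r)=cv2.minEnclosingCircle(q[:,:2].astype(np.float32))
            out.append((np.round(c[i]),s[i,4],np.round(np.nanmedian(q,0),4),np.round(e,4),round(r,4)))
    return out
E
python3 - <<'E'
from h import *
im,P=cloud("top")
for a in [(.135,.16,(90,160,350,360)),(.043,.06,(125,190,290,235)),(.043,.06,(395,220,515,345)),(.0,.06,(395,220,515,345)),(.028,.06,(150,135,195,175))]:
    print(a)
    for b in blobs(P,a[0],a[1],a[2],6): print("  ",b)
# tray
m=((P[...,2]>.022)&(P[...,2]<.036)).astype(np.uint8);m[:,:370]=0;m[:,545:]=0;m[:190]=0;m[370:]=0
q=P[m>0];r=cv2.minAreaRect(q[:,:2].astype(np.float32));print("tray",r)
# rack walls top z .053 
m=((P[...,2]>.047)&(P[...,2]<.058)).astype(np.uint8);m[:,305:]=0;m[:185]=0;m[300:]=0;m[:,:105]=0
n,l,s,c=cv2.connectedComponentsWithStats(m)
for i in range(1,n):
    if s[i,4]>40:
        q=P[l==i];print("wall",s[i],cv2.minAreaRect(q[:,:2].astype(np.float32)))
for u in [(160,217),(167,216),(185,200),(250,205)]:print(u,P[u[1],u[0]])
cv2.imwrite("pics/crop1.png",cv2.resize(im[170:300,100:310],None,fx=3.6,fy=3.6,interpolation=cv2.INTER_CUBIC))
E
```

```text
(0.135, 0.16, (90, 160, 350, 360))
   (array([143., 248.]), np.int32(1240), array([0.561, 0.242, 0.148]), array([0.5614, 0.2442]), 0.0313)
   (array([242., 255.]), np.int32(1188), array([0.5469, 0.0871, 0.148 ]), array([0.5474, 0.0878]), 0.0309)
   (array([266., 328.]), np.int32(1183), array([0.4317, 0.0508, 0.1399]), array([0.4316, 0.0507]), 0.0307)
(0.043, 0.06, (125, 190, 290, 235))
   (array([179., 191.]), np.int32(8), array([0.6693, 0.2084, 0.05  ]), array([0.6688, 0.2087]), 0.0019)
   (array([206., 213.]), np.int32(196), array([0.6302, 0.161 , 0.0519]), array([0.6309, 0.1612]), 0.0399)
   (array([237., 194.]), np.int32(8), array([0.6619, 0.1059, 0.0533]), array([0.6625, 0.1071]), 0.0027)
   (array([265., 195.]), np.int32(7), array([0.6577, 0.0563, 0.053 ]), array([0.6582, 0.0566]), 0.0025)
   (array([162., 215.]), np.int32(147), array([0.6273, 0.2384, 0.0498]), array([0.6274, 0.2391]), 0.0121)
(0.043, 0.06, (395, 220, 515, 345))
   (array([432., 249.]), np.int32(145), array([ 0.5562, -0.236 ,  0.0496]), array([ 0.5556, -0.2365]), 0.0123)
   (array([484., 260.]), np.int32(149), 
[... 628 characters left out ...]
3 367] ((0.5890525579452515, 0.16485042870044708), (0.007168005220592022, 0.16348476707935333), 85.79891967773438)
wall [287 197   9  91 320] ((0.5747096538543701, 0.01256248913705349), (0.006100955419242382, 0.15922674536705017), 85.7469711303711)
wall [156 209  14  13 130] ((0.627177894115448, 0.23862119019031525), (0.02278214506804943, 0.02157474122941494), 89.79219818115234)
wall [167 239  10  29  50] ((0.5591998100280762, 0.22080232203006744), (0.013467999175190926, 0.04944908246397972), 84.44721984863281)
(160, 217) [0.6235677  0.24215172 0.05038632]
(167, 216) [0.62501995 0.22976062 0.05082006]
(185, 200) [0.66077407 0.20870764 0.00476891]
(250, 205) [0.64850871 0.0883402  0.00705343]
```

View pics/crop1.png

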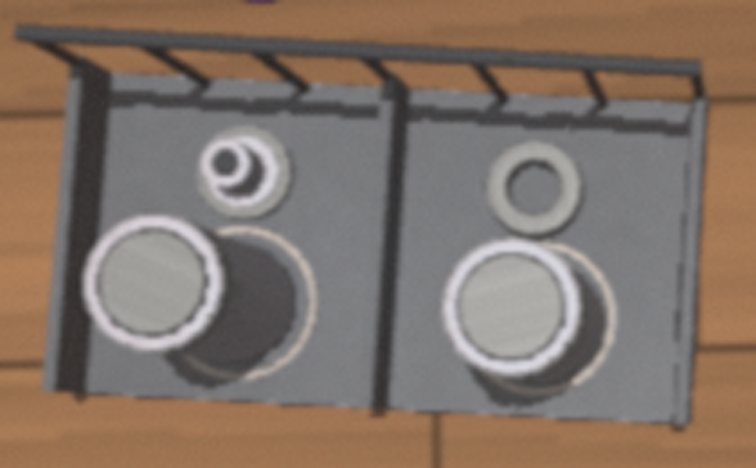

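The crop confirms it: a hub with boss stands behind the left tin, and the flat ring is behind the right one. I'll work out the moves in tool axes.

```bash
cat >> h.py <<'E'
YAW=-0.078
def go(target,tilt=0.,yaw=YAW):
    s=observe();Rc=R.from_rotvec(s["ee_rot"])
    best=None
    for k in (1,-1):   # tool x down, y along +-rack y
        y=np.array([-np.sin(yaw),np.cos(yaw),0])*k;x=np.array([0,0,-1.]);B=R.from_matrix(np.c_[x,y,np.cross(x,y)])
        B=R.from_rotvec(tilt*np.array([-np.sin(yaw),np.cos(yaw),0]))*B
        t=(Rc.inv()*B).as_rotvec()
        if best is None or np.linalg.norm(t)<np.linalg.norm(best[0]):best=(t,B)
    d=np.array(target)-s["position"]
    print("clk %.2f w %.3f pos"%(s["clock"],s["width"]),np.round(s["position"],4),"F",np.round(s["force"],1))
    print(" tool axes now (cols)\n",np.round(Rc.as_matrix(),3))
    print(" turn",np.round(best[0],3)," world d",np.round(d,4)," shift now-axes",np.round(Rc.inv().apply(d),4)," after turn",np.round(best[1].inv().apply(d),4))
E
python3 -c "
from h import *
go([.561,.243,.23])"
```

```text
clk 0.15 w 0.997 pos [ 0.2292 -0.5811  0.2261] F [0.2 0.7 0.7]
 tool axes now (cols)
 [[-0.001  0.367 -0.93 ]
 [ 0.001 -0.93  -0.367]
 [-1.    -0.001  0.   ]]
 turn [0.454 0.    0.001]  world d [0.3318 0.8241 0.0039]  shift now-axes [-0.0032 -0.6448 -0.611 ]  after turn [-0.0039 -0.8474 -0.2666]
```

```bash
python3 -m handwheel '[[1,0,0,0,0.114,0,0],[1,0,0,0,0.114,0,0],[1,0,0,0,0.114,0,0],[1,0,0,0,0.112,0,0],[1,0,-0.04,-0.0126,0,0,0],[1,0,-0.04,-0.0126,0,0,0],[1,0,-0.04,-0.0126,0,0,0],[1,0,-0.04,-0.0126,0,0,0],[1,0,-0.04,-0.0126,0,0,0],[1,0,-0.04,-0.0126,0,0,0]]' 25
python3 -m handwheel '[[1,0,-0.04,-0.0126,0,0,0],[1,0,-0.04,-0.0126,0,0,0],[1,0,-0.04,-0.0126,0,0,0],[1,0,-0.04,-0.0126,0,0,0],[1,0,-0.04,-0.0126,0,0,0],[1,0,-0.04,-0.0126,0,0,0],[1,0,-0.04,-0.0126,0,0,0],[1,0,-0.04,-0.0126,0,0,0],[1,0,-0.04,-0.0126,0,0,0],[1,0,-0.04,-0.0126,0,0,0]]'
python3 -c "
from h import *
go([.561,.243,.23])"
```

```text
clock: 1.15
position: [0.3238, -0.3463, 0.2267]
ee_rot: [-2.181, 0.086, 2.182]
force: [0.7, -0.9, 0.5]
width: 0.999
clock: 2.15
position: [0.4807, 0.0424, 0.2267]
ee_rot: [-2.181, 0.086, 2.181]
force: [0.9, 0.4, 0.1]
width: 1.004
clk 2.15 w 1.004 pos [0.4807 0.0424 0.2267] F [0.9 0.4 0.1]
 tool axes now (cols)
 [[ 0.    -0.078 -0.997]
 [-0.    -0.997  0.078]
 [-1.     0.    -0.   ]]
 turn [-0. -0. -0.]  world d [0.0803 0.2006 0.0033]  shift now-axes [-0.0033 -0.2062 -0.0643]  after turn [-0.0033 -0.2062 -0.0644]
```

Now take a close look from above the tin with the wrist camera.

```bash
python3 -m handwheel '[[1,-0.001,-0.041,-0.0129,0,0,0],[1,-0.001,-0.041,-0.0129,0,0,0],[1,-0.001,-0.041,-0.0129,0,0,0],[1,0,-0.041,-0.0129,0,0,0],[1,0,-0.041,-0.0129,0,0,0],[1,0,0,0,0,0,0],[1,0,0,0,0,0,0]]'
python3 - <<'E'
from h import *
go([.561,.243,.23])
im,P=cloud("wrist");cv2.imwrite("pics/w1.png",im)
print(np.nanmin(P[...,2]),np.round(get_calibration("wrist")["pose"],3))
for b in blobs(P,.135,.16,None,100)+blobs(P,.044,.051,None,60):print(b)
E
```

```text
clock: 2.85
position: [0.5604, 0.2412, 0.2289]
ee_rot: [-2.181, 0.084, 2.184]
force: [1.2, 0.7, -0.6]
width: 1.002
clk 2.85 w 1.002 pos [0.5604 0.2412 0.2289] F [ 1.2  0.7 -0.6]
 tool axes now (cols)
 [[-0.001 -0.076 -0.997]
 [-0.    -0.997  0.076]
 [-1.     0.     0.001]]
 turn [ 0.002  0.001 -0.   ]  world d [0.0006 0.0018 0.0011]  shift now-axes [-0.0011 -0.0018 -0.0005]  after turn [-0.0011 -0.0018 -0.0005]
-0.003516374638002917 [[-0.079 -0.956 -0.283  0.637]
 [-0.997  0.076  0.02   0.234]
 [ 0.003  0.283 -0.959  0.387]
 [ 0.     0.     0.     1.   ]]
(array([315., 242.]), np.int32(7434), array([0.564 , 0.2446, 0.1488]), array([0.5613, 0.245 ]), 0.031)
(array([563., 245.]), np.int32(7989), array([0.5505, 0.0928, 0.1489]), array([0.5472, 0.0888]), 0.0313)
(array([228., 164.]), np.int32(375), array([0.6064, 0.3147, 0.0476]), array([0.5994, 0.3153]), 0.0825)
(array([406., 164.]), np.int32(343), array([0.5964, 0.1679, 0.0475]), array([0.5884, 0.1685]), 0.0824)
(array([596., 133.]), np.int32(767), array([0.6087, 0.0138, 0.0475]), array([0.6055, 0.014 ]), 0.0537)
(array([316., 130.]), np.int32(555), array([0.6275, 0.2401, 0.0501]), array([0.6272, 0.2399]), 0.012)
(array([475., 201.]), np.int32(202), array([0.5618, 0.1134, 0.0475]), array([0.5503, 0.0968]), 0.0286)
(array([515., 310.]), np.int32(102), array([0.4538, 0.0711, 0.0476]), array([0.453 , 0.0697]), 0.0097)
```

View pics/w1.png

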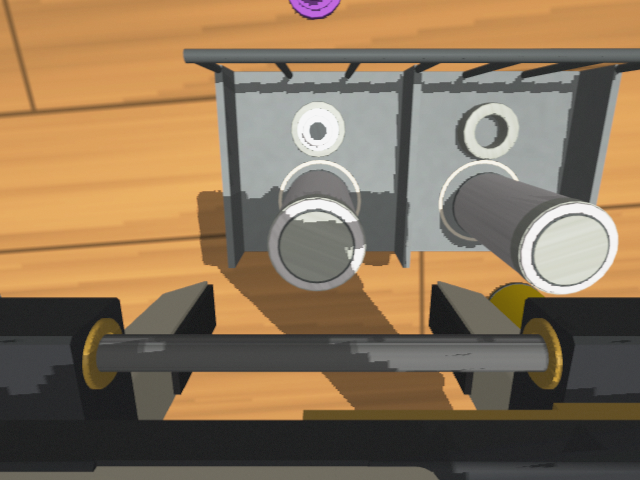

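The wrist view shows the left tin's lid at (315,242) → (0.561, 0.244), and the hub at (317,130) → (0.627, 0.239). I'll descend and grip the tin.

```bash
python3 -m handwheel '[[1,0.025,-0.003,0,0,0,0],[1,0.03,0,0,0,0,0],[1,0.03,0,0,0,0,0],[1,0.025,0,0,0,0,0],[1,0.013,0,0,0,0,0],[1,0,0,0,0,0,0]]'
python3 -m handwheel '[[0.5,0,0,0,0,0,0],[0.5,0,0,0,0,0,0],[0.5,0,0,0,0,0,0],[0.3,0,0,0,0,0,0],[0.3,0,0,0,0,0,0],[0.3,0,0,0,0,0,0],[0.3,0,0,0,0,0,0]]' 40
python3 -c "
from h import *
go([.561,.244,.106])"
```

```text
clock: 3.5
position: [0.5601, 0.2413, 0.1053]
ee_rot: [-2.179, 0.089, 2.185]
force: [-0.8, -0.1, -0.3]
width: 0.999
clock: 4.2
position: [0.5614, 0.2436, 0.1073]
ee_rot: [-2.182, 0.085, 2.18]
force: [-0.5, 0.9, 6.3]
width: 0.651
clk 4.20 w 0.651 pos [0.5614 0.2436 0.1073] F [-0.5  0.9  6.3]
 tool axes now (cols)
 [[ 0.001 -0.078 -0.997]
 [ 0.001 -0.997  0.078]
 [-1.    -0.001 -0.001]]
 turn [-0.    -0.001  0.001]  world d [-0.0004  0.0004 -0.0013]  shift now-axes [ 0.0013 -0.0004  0.0004]  after turn [ 0.0013 -0.0004  0.0004]
```

```bash
python3 -m handwheel '[[0.3,-0.01,0,0,0,0,0],[0.3,-0.025,0,0,0,0,0],[0.3,-0.025,0,0,0,0,0],[0.3,0,0,0.02,0,0,0],[0.3,0,-0.01,0.03,0,0,0],[0.3,0,-0.015,0.03,0,0,0],[0.3,0,-0.015,0.03,0,0,0],[0.3,0,-0.0075,0.015,0,0,0],[0.3,0,0,0,0,0,0]]'
python3 -m handwheel '[[0.3,0.02,0,0,0,0,0],[0.3,0.02,0,0,0,0,0],[0.3,0.015,0,0,0,0,0],[0.3,0.005,0,0,0,0,0],[0.3,0.003,0,0,0,0,0],[0.3,0.002,0,0,0,0,0],[0.3,0,0,0,0,0,0]]'
python3 -c "
from h import *
go([.44,.30,.099])"
```

```text
clock: 5.1
position: [0.4374, 0.3018, 0.1669]
ee_rot: [-2.182, 0.081, 2.185]
force: [0.3, -0.3, -2.6]
width: 0.652
clock: 5.8
position: [0.4405, 0.3004, 0.1021]
ee_rot: [-2.182, 0.085, 2.181]
force: [-0.3, -0.7, -4.2]
width: 0.647
clk 5.80 w 0.647 pos [0.4405 0.3004 0.1021] F [-0.3 -0.7 -4.2]
 tool axes now (cols)
 [[ 0.001 -0.078 -0.997]
 [ 0.    -0.997  0.078]
 [-1.    -0.    -0.001]]
 turn [-0.001 -0.001  0.   ]  world d [-0.0005 -0.0004 -0.0031]  shift now-axes [0.0031 0.0004 0.0005]  after turn [0.0031 0.0004 0.0005]
```

```bash
python3 -m handwheel '[[0.3,0.0015,0,0,0,0,0],[0.3,0,0,0,0,0,0],[0.3,0.001,0,0,0,0,0],[0.3,0,0,0,0,0,0]]'; python3 -m handwheel '[[0.3,0.001,0,0,0,0,0],[0.3,0,0,0,0,0,0],[0.3,0,0,0,0,0,0]]'
```

```text
clock: 6.2
position: [0.4402, 0.3005, 0.0994]
ee_rot: [-2.182, 0.085, 2.181]
force: [0.6, -0.1, -3.4]
width: 0.648
clock: 6.5
position: [0.4405, 0.3007, 0.0992]
ee_rot: [-2.183, 0.085, 2.18]
force: [-0.4, -0.3, 6.8]
width: 0.646
```

Contact with the bench registered (force −3.4 → +6.8 N). I'll release, raise, then measure the circle and hub again.

```bash
python3 -m handwheel '[[1,0,0,0,0,0,0],[1,0,0,0,0,0,0],[1,0,0,0,0,0,0],[1,0,0,0,0,0,0],[1,-0.02,0,0,0,0,0],[1,-0.04,0,0,0,0,0],[1,-0.05,0,0,0,0,0],[1,-0.04,0,0,0,0,0],[1,0,0,0,0,0,0]]'
python3 - <<'E'
from h import *
go([.56,.239,.25])
im,P=cloud("top");cv2.imwrite("pics/t2.png",im)
for b in blobs(P,.13,.16,(90,160,350,420),100)+blobs(P,.043,.056,(125,190,200,235),60):print(b)
# painted circle: bright pixels on left-bay floor, away from the hub
g=im.min(2);m=((P[...,2]>.001)&(P[...,2]<.015)&(g>150)&(P[...,0]<.603)&(P[...,0]>.515)&(P[...,1]>.19)&(P[...,1]<.29)).astype(np.uint8)
n,l,s,c=cv2.connectedComponentsWithStats(m)
for i in range(1,n):
    if s[i,4]>30:
        v,u=np.where(l==i); q=np.array([ray("top",(a,b),.008)[:2] for a,b in zip(u,v)]);print(s[i],cv2.minEnclosingCircle(q.astype(np.float32)),cv2.fitEllipse(q.astype(np.float32)))
E
```

```text
clock: 7.4
position: [0.4422, 0.3025, 0.254]
ee_rot: [-2.187, 0.079, 2.17]
force: [-0.1, 0.3, -0.9]
width: 0.999
clk 7.40 w 0.999 pos [0.4422 0.3025 0.254 ] F [-0.1  0.3 -0.9]
 tool axes now (cols)
 [[ 0.008 -0.078 -0.997]
 [ 0.006 -0.997  0.078]
 [-1.    -0.006 -0.007]]
 turn [-0.    -0.007  0.006]  world d [ 0.1178 -0.0635 -0.004 ]  shift now-axes [ 0.0046  0.0542 -0.1224]  after turn [ 0.004   0.0542 -0.1224]
(array([242., 255.]), np.int32(1196), array([0.5469, 0.0868, 0.1481]), array([0.5473, 0.0879]), 0.0308)
(array([266., 328.]), np.int32(1194), array([0.4319, 0.0504, 0.1399]), array([0.4316, 0.0506]), 0.0307)
(array([162., 215.]), np.int32(149), array([0.6273, 0.2383, 0.0494]), array([0.628 , 0.2389]), 0.0121)
[145 233  43  43 264] ((0.5615978240966797, 0.24243131279945374), 0.03953385725617409) ((0.5616827011108398, 0.2426123023033142), (0.07472794502973557, 0.07489602267742157), 75.67020416259766)
```

The tin's circle is measured at (0.5616, 0.2425) and the hub is unmoved at (0.6275, 0.239). I'll go above the hub with a 0.25 rad lean back, to stay clear of the guard.

```bash
python3 -m handwheel '[[0.6,0,0,0,0,0,0],[0.6,0,0,0,0,0,0],[0.6,0,0,0,0,0,0]]'; python3 -c "
from h import *
go([.632,.239,.15],tilt=-.25)"
```

```text
clock: 7.75
position: [0.4395, 0.2998, 0.2468]
ee_rot: [-2.18, 0.087, 2.184]
force: [-0.7, -0.6, 0.8]
width: 0.791
clk 7.75 w 0.791 pos [0.4395 0.2998 0.2468] F [-0.7 -0.6  0.8]
 tool axes now (cols)
 [[-0.002 -0.078 -0.997]
 [-0.001 -0.997  0.078]
 [-1.     0.002  0.002]]
 turn [-0.     0.252 -0.002]  world d [ 0.1925 -0.0608 -0.0968]  shift now-axes [ 0.0965  0.0454 -0.1968]  after turn [ 0.1425  0.0456 -0.1666]
```

```bash
python3 -m handwheel '[[0.6,0,0.008,-0.035,0,0,0],[0.6,0,0.01,-0.045,0,0,0],[0.6,0,0.01,-0.045,0,0,0],[0.6,0,0.01,-0.045,0,0,0],[0.6,0,0.0075,-0.027,0,0,0],[0.6,0,0,0,0,0.084,0],[0.6,0,0,0,0,0.084,0],[0.6,0,0,0,0,0.084,0],[0.6,0,0,0,0,0,0],[0.6,0,0,0,0,0,0]]'
python3 - <<'E'
from h import *
go([.632,.239,.0226],tilt=-.25)
im,P=cloud("wrist")
for b in blobs(P,.044,.054,None,60):print(b)
E
```

```text
clock: 8.75
position: [0.6324, 0.2395, 0.2478]
ee_rot: [-2.443, 0.096, 1.898]
force: [0.4, -1.0, 0.2]
width: 0.602
clk 8.75 w 0.602 pos [0.6324 0.2395 0.2478] F [ 0.4 -1.   0.2]
 tool axes now (cols)
 [[ 0.246 -0.078 -0.966]
 [-0.02  -0.997  0.075]
 [-0.969  0.001 -0.247]]
 turn [ 0.001  0.    -0.001]  world d [-0.0004 -0.0005 -0.2252]  shift now-axes [0.2181 0.0003 0.056 ]  after turn [0.2181 0.0005 0.0561]
(array([238., 252.]), np.int32(495), array([0.6472, 0.3137, 0.0527]), array([0.6467, 0.314 ]), 0.0287)
(array([405., 252.]), np.int32(496), array([0.6356, 0.163 , 0.0529]), array([0.6348, 0.1625]), 0.0287)
(array([571., 260.]), np.int32(861), array([0.6162, 0.0118, 0.0522]), array([0.6144, 0.0101]), 0.0381)
(array([321., 267.]), np.int32(521), array([0.6277, 0.2399, 0.0502]), array([0.6277, 0.2401]), 0.0119)
(array([241., 386.]), np.int32(67), array([0.5232, 0.3213, 0.0521]), array([0.5253, 0.3212]), 0.0077)
```

```bash
python3 -m handwheel '[[0.6,0.02,0,0.0051,0,0,0],[0.6,0.04,0,0.0103,0,0,0],[0.6,0.04,0,0.0103,0,0,0],[0.6,0.04,0,0.0103,0,0,0],[0.6,0.03,0,0.0077,0,0,0],[0.6,0.02,0,0.0051,0,0,0],[0.6,0.02,0,0.0051,0,0,0],[0.6,0.008,0,0.0021,0,0,0],[0.6,0,0,0,0,0,0],[0.6,0,0,0,0,0,0]]'
```

```text
clock: 9.8
position: [0.634, 0.2396, 0.0237]
ee_rot: [-2.444, 0.096, 1.893]
force: [-0.3, 0.6, -0.2]
width: 0.605
```

Run:
```python
from h import *
go([.6325,.2395,.0226],tilt=-.25)
im,_=get_image("wrist"); cv2.imwrite("pics/w3.png",im)
```

```text
clk 9.80 w 0.605 pos [0.634  0.2396 0.0237] F [-0.3  0.6 -0.2]
 tool axes now (cols)
 [[ 0.249 -0.079 -0.965]
 [-0.02  -0.997  0.076]
 [-0.968 -0.    -0.25 ]]
 turn [-0.001 -0.003 -0.   ]  world d [-0.0015 -0.0001 -0.0011]  shift now-axes [0.0007 0.0002 0.0017]  after turn [0.0008 0.0002 0.0017]
```

View pics/w3.png

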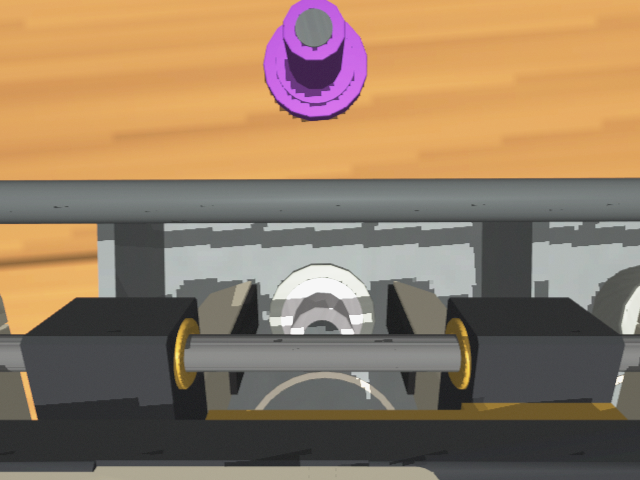

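The wrist view shows the hub at (321,305) centred between the open pads, with no contact with the guard. I'll close, then lift.

```bash
python3 -m handwheel '[[0.3,0.001,0,0.0015,0,0,0],[0.2,0,0,0,0,0,0],[0.1,0,0,0,0,0,0],[0.1,0,0,0,0,0,0],[0.1,0,0,0,0,0,0],[0.1,0,0,0,0,0,0]]' 20
python3 -c "
from h import *
go([.6325,.2395,.0226],tilt=-.25)"
```

```text
clock: 10.45
position: [0.6319, 0.2397, 0.022]
ee_rot: [-2.444, 0.096, 1.894]
force: [-0.3, -0.7, 3.2]
width: 0.257
clk 10.45 w 0.257 pos [0.6319 0.2397 0.022 ] F [-0.3 -0.7  3.2]
 tool axes now (cols)
 [[ 0.249 -0.078 -0.965]
 [-0.02  -0.997  0.076]
 [-0.968 -0.    -0.25 ]]
 turn [-0.    -0.002 -0.   ]  world d [ 0.0006 -0.0002  0.0006]  shift now-axes [-0.0004  0.0001 -0.0007]  after turn [-0.0004  0.0001 -0.0007]
```

```bash
python3 -m handwheel '[[0.1,-0.01,0,-0.0026,0,0,0],[0.1,-0.025,0,-0.0065,0,0,0],[0.1,-0.035,0,-0.009,0,0,0],[0.1,-0.04,0,-0.0103,0,0,0],[0.1,-0.035,0,-0.009,0,0,0],[0.1,-0.02,0,-0.0052,0,0,0],[0.1,0,0,0,0,0,0]]'
python3 -c "
from h import *
go([.4446,-.285,.19],tilt=-.25)"
```

```text
clock: 11.15
position: [0.6336, 0.2406, 0.1969]
ee_rot: [-2.447, 0.093, 1.886]
force: [-0.2, 0.7, -1.1]
width: 0.256
clk 11.15 w 0.256 pos [0.6336 0.2406 0.1969] F [-0.2  0.7 -1.1]
 tool axes now (cols)
 [[ 0.254 -0.078 -0.964]
 [-0.017 -0.997  0.077]
 [-0.967 -0.004 -0.255]]
 turn [-0.001 -0.008  0.003]  world d [-0.189  -0.5256 -0.0069]  shift now-axes [-0.0327  0.5388  0.1437]  after turn [-0.0298  0.5387  0.1446]
```

```bash
python3 -m handwheel '[[0.1,-0.001,0.02,0.0053,0,0,0],[0.1,-0.002,0.035,0.0094,0,0,0],[0.1,-0.0025,0.042,0.0113,0,0,0],[0.1,-0.0025,0.042,0.0113,0,0,0],[0.1,-0.0025,0.042,0.0113,0,0,0],[0.1,-0.0025,0.042,0.0113,0,0,0],[0.1,-0.0025,0.042,0.0113,0,0,0],[0.1,-0.0025,0.042,0.0113,0,0,0],[0.1,-0.0025,0.042,0.0113,0,0,0],[0.1,-0.0025,0.042,0.0113,0,0,0]]'
python3 -m handwheel '[[0.1,-0.0025,0.042,0.0113,0,0,0],[0.1,-0.0025,0.042,0.0113,0,0,0],[0.1,-0.002,0.035,0.0094,0,0,0],[0.1,-0.001,0.02,0.0053,0,0,0],[0.1,0,0,0,0,0,0],[0.1,0,0,0,0,0,0],[0.1,0,0,0,0,0,0]]'
python3 -c "
from h import *
go([.4446,-.285,.022],tilt=-.25)"
```

```text
clock: 12.15
position: [0.4925, -0.1431, 0.1876]
ee_rot: [-2.443, 0.095, 1.896]
force: [0.3, 0.4, -0.9]
width: 0.257
clock: 12.85
position: [0.4454, -0.276, 0.1863]
ee_rot: [-2.444, 0.093, 1.895]
force: [0.8, 0.1, -1.1]
width: 0.254
clk 12.85 w 0.254 pos [ 0.4454 -0.276   0.1863] F [ 0.8  0.1 -1.1]
 tool axes now (cols)
 [[ 0.248 -0.077 -0.966]
 [-0.018 -0.997  0.074]
 [-0.969 -0.001 -0.249]]
 turn [ 0.001 -0.001  0.001]  world d [-0.0008 -0.009  -0.1643]  shift now-axes [0.1591 0.0092 0.041 ]  after turn [0.1592 0.0091 0.0408]
```

```bash
python3 -m handwheel '[[0.1,0.02,0,0.0051,0,0,0],[0.1,0.035,0,0.009,0,0,0],[0.1,0.035,0,0.009,0,0,0],[0.1,0.035,0,0.009,0,0,0],[0.1,0.02,0,0.0051,0,0,0],[0.1,0.008,0,0.0021,0,0,0],[0.1,0,0,0,0,0,0],[0.1,0,0,0,0,0,0]]'
python3 -m handwheel '[[0.1,0.002,0,0.0005,0,0,0],[0.1,0.001,0,0.0003,0,0,0],[0.1,0,0,0,0,0,0]]'
```

```text
clock: 13.65
position: [0.4463, -0.2772, 0.0297]
ee_rot: [-2.446, 0.095, 1.894]
force: [0.5, -0.6, -1.2]
width: 0.256
clock: 13.95
position: [0.4456, -0.2776, 0.0262]
ee_rot: [-2.445, 0.096, 1.894]
force: [-0.6, -0.5, -0.5]
width: 0.257
```

```bash
python3 -m handwheel '[[0.1,0.002,0,0.0005,0,0,0],[0.1,0.0008,0,0.0002,0,0,0],[0.1,0,0,0,0,0,0]]';python3 -m handwheel '[[0.1,0.001,0,0.0003,0,0,0],[0.1,0,0,0,0,0,0],[0.1,0,0,0,0,0,0]]'
```

```text
clock: 14.25
position: [0.4453, -0.2773, 0.0226]
ee_rot: [-2.444, 0.096, 1.895]
force: [-0.8, -0.6, -1.0]
width: 0.26
clock: 14.55
position: [0.4454, -0.2774, 0.0219]
ee_rot: [-2.444, 0.096, 1.894]
force: [-2.1, -0.0, 5.4]
width: 0.255
```

Touchdown (+5.4 N). I'll release, rise vertically, then check with the top camera.

```bash
python3 -m handwheel '[[0.6,0,0,0,0,0,0],[0.6,0,0,0,0,0,0],[0.6,0,0,0,0,0,0],[0.6,0,0,0,0,0,0],[0.6,-0.01,0,-0.0026,0,0,0],[0.6,-0.03,0,-0.0077,0,0,0],[0.6,-0.045,0,-0.0116,0,0,0],[0.6,-0.045,0,-0.0116,0,0,0],[0.6,-0.045,0,-0.0116,0,0,0],[0.6,-0.04,0,-0.0103,0,0,0]]'
python3 -m handwheel '[[1,0,0,0,0,-0.084,0],[1,0,0,0,0,-0.084,0],[1,0,0,0,0,-0.082,0],[1,0,-0.045,0,0,0,0],[1,0,-0.045,0,0,0,0],[1,0,-0.045,0,0,0,0],[1,0,-0.045,0,0,0,0],[1,0,-0.045,0,0,0,0],[1,0,-0.045,0,0,0,0],[1,0,0,0,0,0,0]]'
python3 - <<'E'
from h import *
go([.44,.30,.24])
im,P=cloud("top");cv2.imwrite("pics/t3.png",im)
for b in blobs(P,.125,.16,(90,160,350,420),100)+blobs(P,.043,.056,(395,220,515,345),40):print(b)
E
```

```text
clock: 15.55
position: [0.4452, -0.2771, 0.2472]
ee_rot: [-2.446, 0.097, 1.893]
force: [0.9, 0.0, -0.5]
width: 0.601
clock: 16.55
position: [0.4664, -0.0014, 0.2449]
ee_rot: [-2.189, 0.073, 2.181]
force: [0.4, 0.9, 0.9]
width: 1.002
clk 16.55 w 1.002 pos [ 0.4664 -0.0014  0.2449] F [0.4 0.9 0.9]
 tool axes now (cols)
 [[ 0.004 -0.069 -0.998]
 [ 0.002 -0.998  0.069]
 [-1.    -0.002 -0.003]]
 turn [ 0.009 -0.003  0.002]  world d [-0.0264  0.3014 -0.0049]  shift now-axes [ 0.0055 -0.2989  0.0472]  after turn [ 0.0049 -0.2985  0.0498]
(array([242., 253.]), np.int32(1064), array([0.5496, 0.0878, 0.1481]), array([0.5478, 0.0879]), 0.0308)
(array([108., 326.]), np.int32(1257), array([0.4408, 0.2973, 0.1397]), array([0.4406, 0.3003]), 0.0311)
(array([432., 249.]), np.int32(148), array([ 0.5561, -0.2356,  0.0498]), array([ 0.556 , -0.2365]), 0.0119)
(array([484., 260.]), np.int32(146), array([ 0.5349, -0.327 ,  0.0501]), array([ 0.5354, -0.3275]), 0.0122)
(array([458., 314.]), np.int32(151), array([ 0.4415, -0.2768,  0.0497]), array([ 0.4412, -0.2776]), 0.012)
```

View pics/t3.png

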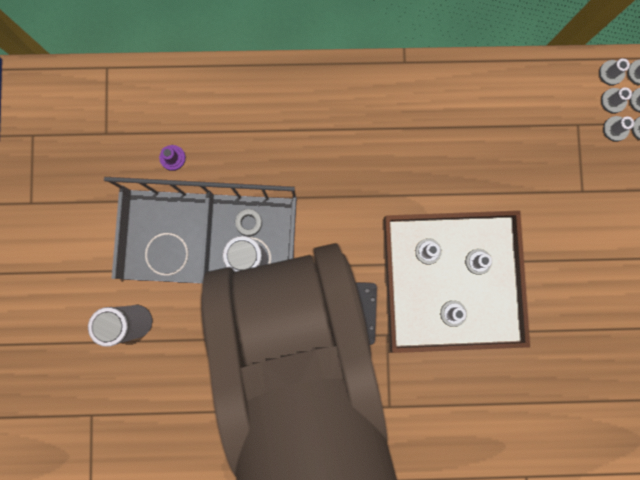

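The hub stands in the tray's clear half at (454,314), z correct. The tin stands aside at (108,326) → (0.4405, 0.3), and the circle at (166,254) is free. Next I'll fetch the tin.

```bash
python3 -m handwheel '[[1,0,-0.025,0.004,0.009,0,0],[1,0,-0.04,0.007,0,0,0],[1,0,-0.04,0.007,0,0,0],[1,0,-0.04,0.007,0,0,0],[1,0,-0.04,0.007,0,0,0],[1,0,-0.04,0.007,0,0,0],[1,0,-0.035,0.006,0,0,0],[1,0,-0.02,0.003,0,0,0],[1,0,0,0,0,0,0],[1,0,0,0,0,0,0]]'
python3 -c "
from h import *
go([.4405,.3003,.0992])"
```

```text
clock: 17.6
position: [0.4433, 0.2736, 0.2437]
ee_rot: [-2.179, 0.097, 2.175]
force: [0.8, -0.8, -0.5]
width: 1.001
clk 17.60 w 1.001 pos [0.4433 0.2736 0.2437] F [ 0.8 -0.8 -0.5]
 tool axes now (cols)
 [[ 0.002 -0.088 -0.996]
 [-0.001 -0.996  0.088]
 [-1.     0.001 -0.002]]
 turn [-0.01  -0.002 -0.001]  world d [-0.0028  0.0267 -0.1445]  shift now-axes [ 0.1444 -0.0265  0.0054]  after turn [ 0.1445 -0.0264  0.0049]
```

```bash
python3 -m handwheel '[[1,0,-0.0264,0.005,-0.009,0,0],[1,0,0,0,0,0,0],[1,0.025,0,0,0,0,0],[1,0.04,0,0,0,0,0],[1,0.04,0,0,0,0,0],[1,0.025,0,0,0,0,0],[1,0.0135,0,0,0,0,0],[1,0,0,0,0,0,0],[1,0,0,0,0,0,0]]'
python3 -c "
from h import *
go([.4405,.3003,.0992])"
```

```text
clock: 18.5
position: [0.4413, 0.3014, 0.1012]
ee_rot: [-2.184, 0.086, 2.177]
force: [0.6, -0.3, 0.5]
width: 1.002
clk 18.50 w 1.002 pos [0.4413 0.3014 0.1012] F [ 0.6 -0.3  0.5]
 tool axes now (cols)
 [[ 0.003 -0.079 -0.997]
 [ 0.    -0.997  0.079]
 [-1.    -0.    -0.003]]
 turn [-0.001 -0.003  0.   ]  world d [-0.0008 -0.0011 -0.002 ]  shift now-axes [0.002  0.0011 0.0007]  after turn [0.002  0.0011 0.0007]
```

```bash
python3 -m handwheel '[[0.5,0.001,0.001,0.0007,0,0,0],[0.5,0,0,0,0,0,0],[0.5,0,0,0,0,0,0],[0.3,0,0,0,0,0,0],[0.3,0,0,0,0,0,0],[0.3,0,0,0,0,0,0],[0.3,0,0,0,0,0,0]]' 40
python3 -m handwheel '[[0.3,-0.01,0,0,0,0,0],[0.3,-0.025,0,0,0,0,0],[0.3,-0.03,0,0,0,0,0],[0.3,-0.005,0,0,0,0,0],[0.3,0,0,0,0,0,0],[0.3,0,0,0,0,0,0]]'
python3 -c "
from h import *
go([.5616,.2427,.17])"
```

```text
clock: 19.2
position: [0.4399, 0.3009, 0.0994]
ee_rot: [-2.184, 0.085, 2.179]
force: [0.5, 0.9, 4.6]
width: 0.647
clock: 19.8
position: [0.439, 0.2999, 0.1681]
ee_rot: [-2.183, 0.087, 2.181]
force: [0.1, -0.5, -4.0]
width: 0.646
clk 19.80 w 0.646 pos [0.439  0.2999 0.1681] F [ 0.1 -0.5 -4. ]
 tool axes now (cols)
 [[ 0.001 -0.078 -0.997]
 [-0.001 -0.997  0.078]
 [-1.     0.001 -0.001]]
 turn [-0.    -0.001 -0.001]  world d [ 0.1226 -0.0572  0.0019]  shift now-axes [-0.0018  0.0474 -0.1267]  after turn [-0.0019  0.0475 -0.1266]
```

```bash
python3 -m handwheel '[[0.3,0,0.0075,-0.02,0,0,0],[0.3,0,0.0125,-0.0333,0,0,0],[0.3,0,0.0125,-0.0333,0,0,0],[0.3,0,0.0095,-0.025,0,0,0],[0.3,0,0.0055,-0.015,0,0,0],[0.3,0,0,0,0,0,0],[0.3,0,0,0,0,0,0],[0.3,0,0,0,0,0,0]]'
python3 -c "
from h import *
go([.5616,.2427,.112])"
```

```text
clock: 20.6
position: [0.5605, 0.2446, 0.169]
ee_rot: [-2.183, 0.083, 2.182]
force: [0.1, 0.9, -2.2]
width: 0.65
clk 20.60 w 0.650 pos [0.5605 0.2446 0.169 ] F [ 0.1  0.9 -2.2]
 tool axes now (cols)
 [[ 0.001 -0.076 -0.997]
 [ 0.    -0.997  0.076]
 [-1.    -0.    -0.001]]
 turn [ 0.002 -0.001  0.   ]  world d [ 0.0011 -0.0019 -0.057 ]  shift now-axes [ 0.057   0.0018 -0.0012]  after turn [ 0.057   0.0018 -0.0013]
```

```bash
python3 -m handwheel '[[0.3,0.015,0.001,-0.001,0,0,0],[0.3,0.02,0,0,0,0,0],[0.3,0.015,0,0,0,0,0],[0.3,0.006,0,0,0,0,0],[0.3,0.002,0,0,0,0,0],[0.3,0,0,0,0,0,0],[0.3,0,0,0,0,0,0]]'
python3 -m handwheel '[[0.3,0.0015,0,0,0,0,0],[0.3,0.001,0,0,0,0,0],[0.3,0,0,0,0,0,0]]'
```

```text
clock: 21.3
position: [0.5635, 0.2427, 0.1121]
ee_rot: [-2.185, 0.085, 2.178]
force: [-0.6, -0.0, -4.0]
width: 0.65
clock: 21.6
position: [0.5631, 0.2423, 0.109]
ee_rot: [-2.184, 0.086, 2.179]
force: [0.1, -0.2, -3.7]
width: 0.65
```

```bash
python3 -m handwheel '[[0.3,0.001,0,0,0,0,0],[0.3,0,0,0,0,0,0],[0.3,0,0,0,0,0,0]]';python3 -m handwheel '[[0.3,0.001,0,0,0,0,0],[0.3,0,0,0,0,0,0],[0.3,0,0,0,0,0,0]]'
```

```text
clock: 21.9
position: [0.5631, 0.2423, 0.1079]
ee_rot: [-2.184, 0.086, 2.179]
force: [-0.7, -0.3, -3.6]
width: 0.648
clock: 22.2
position: [0.5634, 0.2425, 0.1075]
ee_rot: [-2.184, 0.085, 2.178]
force: [-1.5, -0.2, 4.6]
width: 0.647
```

Contact with the rack floor. I'll release, rise, retreat over clear space, then check.

```bash
python3 -m handwheel '[[1,0,0,0,0,0,0],[1,0,0,0,0,0,0],[1,0,0,0,0,0,0],[1,0,0,0,0,0,0],[1,-0.02,0,0,0,0,0],[1,-0.04,0,0,0,0,0],[1,-0.05,0,0,0,0,0],[1,-0.04,0,0,0,0,0],[1,0,0,0.04,0,0,0],[1,0,0,0.04,0,0,0]]'
python3 -m handwheel '[[1,0,0,0.03,0,0,0],[1,0,0,0.02,0,0,0],[1,0,0,0,0,0,0],[1,0,0,0,0,0,0],[1,0,0,0,0,0,0]]'
python3 - <<'E'
from h import *
s=observe();print(s["position"],s["clock"],abs(s["dq"]).max(),s["force"])
im,P=cloud("top");cv2.imwrite("pics/t4.png",im)
for b in blobs(P,.125,.16,(90,160,350,420),100)+blobs(P,.043,.056,(395,220,515,345),40)+blobs(P,.02,.035,(225,200,275,240),40):print(b)
E
```

```text
clock: 23.2
position: [0.4833, 0.2491, 0.2579]
ee_rot: [-2.185, 0.085, 2.175]
force: [-1.5, -0.5, 0.7]
width: 0.998
clock: 23.7
position: [0.4342, 0.2523, 0.2566]
ee_rot: [-2.183, 0.087, 2.178]
force: [1.3, 0.7, -0.3]
width: 1.0
[0.43422252 0.25225357 0.25659174] 23.7 0.006850138803604737 [ 1.34649826  0.7438299  -0.28233942]
(array([145., 247.]), np.int32(1282), array([0.5627, 0.2394, 0.1478]), array([0.5636, 0.2418]), 0.0314)
(array([242., 255.]), np.int32(1203), array([0.5468, 0.0869, 0.1481]), array([0.5474, 0.0881]), 0.0308)
(array([267., 328.]), np.int32(1203), array([0.4319, 0.05  , 0.1399]), array([0.4316, 0.0507]), 0.0308)
(array([432., 249.]), np.int32(148), array([ 0.5562, -0.2357,  0.0494]), array([ 0.5558, -0.2361]), 0.0118)
(array([484., 260.]), np.int32(149), array([ 0.5349, -0.3271,  0.0499]), array([ 0.5349, -0.3272]), 0.0121)
(array([458., 314.]), np.int32(148), array([ 0.4416, -0.2773,  0.0499]), array([ 0.4412, -0.2777]), 0.012)
(array([247., 222.]), np.int32(370), array([0.6151, 0.0916, 0.0275]), array([0.6153, 0.0913]), 0.024)
```

View pics/t4.png

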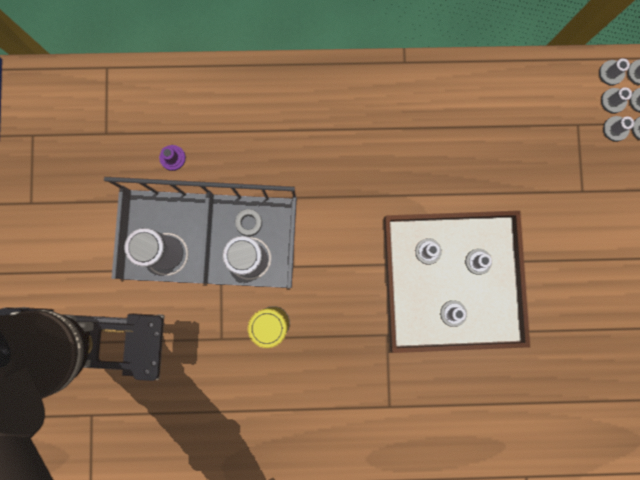

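The left tin is back at (145,247), about 2 mm from its circle's centre. The hub is in the tray at (454,314), everything else is unmoved, and the arm is clear. I'm handing in.

```bash
python3 -c "
from cell import *
print(sign_off())"
```

```text
the job is handed in; nothing more can be done
None
```

I moved the left tin out onto the bench and stood the hub from behind it flange down in the clear half of the tray. I then put the tin back on its circle and handed the job in at about 24 s; no verdict was reported.

The last top-camera check, taken just before handing in, showed:
- **Left tin:** upright at (0.5636, 0.2418), about 2 mm from its circle's centre, with its lid at z = 0.148.
- **Hub:** at (0.441, −0.278), with its top at z = 0.050, so it stands flat on the tray floor. It is at least 0.1 m from both other hubs.
- **Right tin and tray hubs:** within about 0.5 mm of where they started.
- **Ring:** in its place in the pictures, but I did not measure its position at the start to compare.
- **Arm:** clear of everything.

None of the checks failed or disagreed by more than about 3 mm.

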